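# Swipe the cellar light up and confirm

### The job

Turn the cellar light up on the round grey control: with closed fingers, lightly touch the black curved bar at its smallest dot and slide the fingertips along the bar over every dot to the largest one, without lifting off on the way or pressing hard. Then press the brass button in the middle right in and let it go. Pick nothing up, and leave the stopper on the control and everything else on the table where it stands.

Things in the scene. Friction and masses are not known exactly. Their poses are not given: they have to be found in the camera images.
- pad: the light control: flat round grey housing fixed to the table, turned any way round, 220 mm across, 16 mm high; origin at the centre of its underside. On it a black C-shaped touch bar, 24 mm wide, its middle line an arc of radius 72 mm about the centre, from +100 degrees (smallest dot) through 0 (+x) to -100 (largest; counter-clockwise is +). Nine white dots 5 to 18 mm across, 25 degrees (31 mm) apart
- dot1 (a point): centre of the smallest dot, number 1 of 9 along the bar, on the bar's face at rest, 24 mm above the table (the point stays there when the bar sinks)
- dot2 (a point): centre of the second dot, number 2 of 9 along the bar, on the bar's face at rest, 24 mm above the table (the point stays there when the bar sinks)
- dot3 (a point): centre of the third dot, number 3 of 9 along the bar, on the bar's face at rest, 24 mm above the table (the point stays there when the bar sinks)
- dot4 (a point): centre of the fourth dot, number 4 of 9 along the bar, on the bar's face at rest, 24 mm above the table (the point stays there when the bar sinks)
- dot5 (a point): centre of the fifth (middle) dot, number 5 of 9 along the bar, on the bar's face at rest, 24 mm above the table (the point stays there when the bar sinks)
- dot6 (a point): centre of the sixth dot, number 6 of 9 along the bar, on the bar's face at rest, 24 mm above the table (the point stays there when the bar sinks)
- dot7 (a point): centre of the seventh dot, number 7 of 9 along the bar, on the bar's face at rest, 24 mm above the table (the point stays there when the bar sinks)
- dot8 (a point): centre of the eighth dot, number 8 of 9 along the bar, on the bar's face at rest, 24 mm above the table (the point stays there when the bar sinks)
- dot9 (a point): centre of the largest dot, number 9 of 9 along the bar, on the bar's face at rest, 24 mm above the table (the point stays there when the bar sinks)
- bar (a joint): how far the whole touch bar is pressed in, m: 0 at rest, 0.006 at its stop. The bar floats level on springs: it starts to give at about 1 N and takes about 6 N to its stop, springs back when released, and stands 8 mm proud of the housing. A push of 2 to 4 mm is a light touch.
- button_top (a point): centre of the brass button's top at rest, 26 mm above the table at the housing's centre; the button is 30 mm across
- button (a joint): how far the brass button is pressed in, m: 0 at rest, 0.006 at its stop; it starts to give at about 1 N, takes about 6 N to its stop, and springs back
- stopper: a turned cork bottle stopper with a brass cap, 29 mm across and 37 mm tall, standing loose on the control's housing in the gap between the two ends of the bar, about 93 mm from either end; origin at the centre of its underside
- bottle: a full-size dark wine bottle, 74 mm across and 321 mm tall, standing on the table to the left; origin at the centre of its underside
- glass: a stemmed tasting glass, 65 mm across and 155 mm tall, standing on the table to the right; origin at the centre of its underside
- corkscrew: a winged metal corkscrew standing upright on its bell, 39x84x138 mm, on the table to the right; origin at the centre of its underside
- pen: a black pen with gilt bands, 138 mm long and 13 mm thick, lying at the back of the table; origin at the centre of its underside
- matches: a yellow matchbox, 37x56x17 mm, lying at the back of the table; origin at the centre of its underside
- cork: a wine cork, 24 mm thick and 44 mm long, lying at the back right; origin at the middle of its underside

How it is judged (in metres and radians):
On the way, in this order (a step that is already met when the one before it is completed fails the run):
1. the fingertips touch the bar at dot 1 (smallest) (horizontal distance between the grasp point and dot1 below 0.015 m and contact force between the fingers and bar above 0.3 N), for 0.05 s.
2. the fingertips touch the bar at dot 2 (second) (horizontal distance between the grasp point and dot2 below 0.015 m and contact force between the fingers and bar above 0.3 N), for 0.05 s.
3. the fingertips touch the bar at dot 3 (third) (horizontal distance between the grasp point and dot3 below 0.015 m and contact force between the fingers and bar above 0.3 N), for 0.05 s.
4. the fingertips touch the bar at dot 4 (fourth) (horizontal distance between the grasp point and dot4 below 0.015 m and contact force between the fingers and bar above 0.3 N), for 0.05 s.
5. the fingertips touch the bar at dot 5 (fifth (middle)) (horizontal distance between the grasp point and dot5 below 0.015 m and contact force between the fingers and bar above 0.3 N), for 0.05 s.
6. the fingertips touch the bar at dot 6 (sixth) (horizontal distance between the grasp point and dot6 below 0.015 m and contact force between the fingers and bar above 0.3 N), for 0.05 s.
7. the fingertips touch the bar at dot 7 (seventh) (horizontal distance between the grasp point and dot7 below 0.015 m and contact force between the fingers and bar above 0.3 N), for 0.05 s.
8. the fingertips touch the bar at dot 8 (eighth) (horizontal distance between the grasp point and dot8 below 0.015 m and contact force between the fingers and bar above 0.3 N), for 0.05 s.
9. the fingertips touch the bar at dot 9 (largest) (horizontal distance between the grasp point and dot9 below 0.015 m and contact force between the fingers and bar above 0.3 N), for 0.05 s.
10. the brass button is pressed in, at least 4.5 of its 6 mm (value of joint button above 0.0045 m and contact force between the fingers and button above 0.3 N), for 0.1 s.
At the end, for the whole second after the job is handed in: After the dots were touched in order (fingertips within 15 mm of each centre) and then the button pressed in 4.5 mm or more: bar and button are back out (under 1 mm in), and all loose things are at rest within 20 mm of where they were, the standing ones upright (value of joint each of bar, button below 0.001 m and distance of each of stopper, bottle, glass, corkscrew, pen, matches, cork from where it was at the start of the episode below 0.02 m and angle between each of stopper, bottle, glass, corkscrew's own z axis and vertical below 0.4 rad and linear speed of each of stopper, bottle, glass, corkscrew, pen, matches, cork below 0.02 m/s).
It fails at once if the bar is pressed hard (over 20 N) (contact force between the fingers and bar above 20 N).
It fails at once if the fingertips are held off the bar, about 6 to 20 mm above dots 3 to 7 (lifted off part-way) ((horizontal distance between the grasp point and dot3 below 0.01 m and z of the grasp point in the frame of dot3 between 0.025 and 0.039 m) or (horizontal distance between the grasp point and dot4 below 0.01 m and z of the grasp point in the frame of dot4 between 0.025 and 0.039 m) or (horizontal distance between the grasp point and dot5 below 0.01 m and z of the grasp point in the frame of dot5 between 0.025 and 0.039 m) or (horizontal distance between the grasp point and dot6 below 0.01 m and z of the grasp point in the frame of dot6 between 0.025 and 0.039 m) or (horizontal distance between the grasp point and dot7 below 0.01 m and z of the grasp point in the frame of dot7 between 0.025 and 0.039 m)).
It fails at once if the stopper or another loose thing is moved more than 20 mm, lifted, or tipped over (distance of any of stopper, bottle, glass, corkscrew, pen, matches, cork from where it was at the start of the episode above 0.02 m or angle between any of stopper, bottle, glass, corkscrew's own z axis and vertical above 0.4 rad).
It also fails if it takes over 45 s, if anything falls off the work surface, if the arm or the gripper's body presses on something with over 40 N, if the wrist force passes 120 N, or if a joint passes its speed limit or range.

### The arm

A 7-joint arm with a two-finger parallel gripper is mounted at the origin on the work surface; the furniture and walls round the work are solid. World frame = base frame: x ahead of the robot, y to its left, z up, the work surface at z = 0. Lengths are in mm, angles in rad, forces in N, time in s.
With the tool pointing down it reaches from about 400 to 875 mm from the base axis. Payload 6.5 kg.
Tool frame: the origin (TCP) lies at the very end of the fingers, on their centre line; the grasp point (between the pads) lies tcp_to_grasp behind it (tcp_to_grasp is the distance from the TCP to the grasp point, in mm); z points along the fingers, y is the line along which they close (so a half turn about z gives the same grasp; the last joint's range is limited). The gripper opens to 88 mm and grips with 3 to 60 N. Pads are 18 mm wide; open, the fingers measure 123 mm over their backs; the gripper's body (75 mm by 187 mm) begins 45 mm behind the grasp point.
Start: joints at [-1.329, 0.536, -0.004, 1.538, 0.003, 1.067, -0.071], TCP at [196.921, 619.445, 238.716] pointing down, gripper open.
Joint ranges: [-2.7, 2.7], [-0.37, 2.16], [-1.27, 1.26], [0.24, 2.4], [-1.31, 4.45], [0.19, 1.91], [-2.76, 2.76]. Speed limits (rad/s): [2.39, 2.39, 3.14, 3.14, 3.14, 3.14, 3.14].

### API

Orientations are given as a 3x3 rotation matrix whose columns are the frame's x, y, z axes.
In Python, from station import * gives the robot as it stands.
- The arm moves only by the tool drive_tool, never from a script. Its argument "increments" is a list that holds one entry, the list of rows, each a list of 7 numbers: the turn, a rotation vector about the world's x, y, z normalised to -1 to 1, where 1 is 45 degrees, then the shift along the world's x, y, z normalised to -1 to 1, where 1 is 0.5 m, then the finger opening in mm, from 0 to 88.1. In form: [[[wx, wy, wz, tx, ty, tz, grip], ...]]. A call has 1 to 12 rows; each row is the pose to reach, as a shift and turn from the pose commanded when the call began; what a row does not reach only later rows make up. A row lasts 1/12 s, in which the tool goes at most 41.7 mm and 7.16 degrees, less where a joint would pass 70% of its speed; a pose out of reach is approached as far as the arm can. A call with a number of a shift or a turn outside -1 to 1 is refused whole. A call with a gripper value outside its range is refused whole. The fingers move at their own pace and stop on an object; "newtons" is the grip in N (left out, the last holds). Time passes only in rows, so rows that repeat a pose let the fingers close. It gives the time, the measured TCP pose, the force, the opening and the grip force at its end, in the units of the state.
- sense(): the state, without advancing time (a new reading comes with each control period).
- capture(name): name is "scene" or "top" or "wrist"; returns the picture (480x640x3 uint8, red, green, blue); there is no depth.
- camera_params(name): a dict with "intrinsics" (3x3 intrinsics, pixels), "k1" (the pictures are not rectified: a ray, as slopes to the right and down, at radius r is drawn at 1 + k1 r^2 times it, then the intrinsics apply), "R" (3x3) and "t" (3): a world point X has camera coordinates R X + t; the wrist camera has in their place "T_tool_cam" (4x4, takes a point from camera to tool coordinates, whose origin is the TCP and whose axes are the flange's). Camera axes: x right, y down, z forward; pixel columns grow to the right and rows downward; lengths in mm; the calibration is good to about 2 mm. A picture is of the moment at which its call begins: read the wrist's pose just before it. camera_params takes no time and is no camera call.
- finish_job(): hands the job in; it is judged then, once.
The state is a dict: "clock": time; "qpos": joint angles; "qd": joint speeds; "tau": joint torques, N m; "tcp_pos": TCP position; "eef_rot": TCP orientation; "force": force on the tool from outside, world axes, zero at the start; "torque": the same for the moment, N m; "width": finger opening in mm; "finger_force": force on a finger pad.
Only numpy, scipy, OpenCV 4.12 (cv2) and the standard library are available. Lean on these libraries where they do the work, as an engineer would, in place of code of your own. Each camera call takes 0.05 s, during which the arm holds its last target. There are 200 camera calls.

## Working session

There is one attempt and no reset: what is moved stays moved. The work goes in short steps, Python scripts to look and compute and a tool call to move; the robot and the scene stay as the last step left them, time stands still between calls to the robot, and variables do not carry over. Pictures are saved under pics/ and viewed, at most 10 in all, crops included, and the job is handed in when it is done.

Besides the shell and the picture viewer there is one more tool, called after "Call:" by a JSON object that holds its "method" and its "body", one argument or row to a line. drive_tool: Moves the arm, as the interface text tells. Scaled input: -1 to 1 covers 0.5 m each way for a shift and 45 degrees each way for a turn. Its arguments: {"type":"object","properties":{"increments":{"type":"array","items":{"type":"array","items":{"type":"array","items":{"type":"number"}}}},"newtons":{"type":"number"}},"required":["increments"]}

```bash
mkdir -p pics; python3 - <<'E'
from station import *
import cv2
s=sense();print({k:s[k] for k in s})
for n in ("scene","top"):
    cv2.imwrite(f"pics/{n}0.png",capture(n)[:,:,::-1])
    print(n,camera_params(n))
print(camera_params("wrist"))
try: print(tcp_to_grasp)
except Exception as e: print(e)
E
```

```text
{'clock': 0.0, 'qpos': array([-1.32919585,  0.53715051, -0.00446577,  1.53884335,  0.00258512,
        1.06735657, -0.07117876]), 'qd': array([ 6.22284341e-04,  9.37812102e-05,  7.32398034e-04, -3.85342298e-04,
        3.17784799e-04,  5.45637668e-04,  1.05588926e-03]), 'tau': array([-8.48039108e-04, -5.70987296e+01,  9.90235917e-01, -2.51611358e+01,
       -5.62512246e-02,  1.79017667e-02,  1.53344968e-04]), 'tcp_pos': array([196.73454323, 618.85948829, 237.86060214]), 'eef_rot': array([[-9.53035365e-01,  3.02858721e-01, -4.32759235e-04],
       [ 3.02859013e-01,  9.53033859e-01, -1.69781391e-03],
       [-1.01763546e-04, -1.74914174e-03, -9.99998465e-01]]), 'force': array([1.16137669, 0.49993808, 0.82021495]), 'torque': array([-0.02953797, -0.0167703 ,  0.01237915]), 'finger_force': 0.0, 'width': 88.22731900838068}
scene {'intrinsics': array([[526.57353006,   0.        , 315.09242963],
       [  0.        , 526.57353006, 226.46861841],
       [  0.        ,   0.        ,   1.        ]]), 'k1': -0.11441306631982853, 'R': array([[ 0.67020567, -0.74211821, -0.00921556],
       [-0.523
[... 428 characters left out ...]
75, -0.3430226 ],
       [ 0.32748741,  0.10234254, -0.93929655]]), 't': array([-166.04936642,  536.82959201, 1318.20029909])}
{'intrinsics': array([[352.66017519,   0.        , 315.65203422],
       [  0.        , 352.66017519, 238.22775547],
       [  0.        ,   0.        ,   1.        ]]), 'k1': -0.015230021367224946, 'T_tool_cam': array([[-3.35323684e-04, -9.53492389e-01, -3.01416906e-01,
         7.79265175e+01],
       [ 9.99999864e-01, -1.99541701e-04, -4.81267450e-04,
        -7.13019260e-01],
       [ 3.98739608e-04, -3.01417026e-01,  9.53492327e-01,
        -1.48145715e+02],
       [ 0.00000000e+00,  0.00000000e+00,  0.00000000e+00,
         1.00000000e+00]])}
18.700000000000003
```

View pics/top0.png

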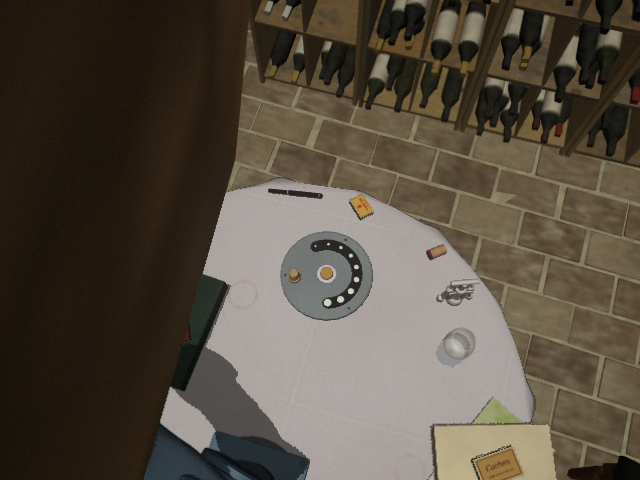

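View pics/scene0.png

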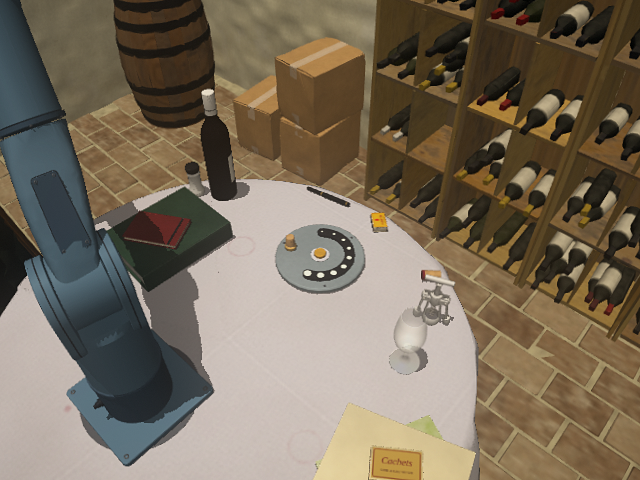

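The top view shows the control at about (326,275), with the brass button at its centre, dot 1 near (315,245), dot 9 near (327,302), and the stopper at (293,275). The scene view confirms that the bottle is at the back left, with the glass and corkscrew on the right.

```bash
cat > h.py <<'E'
import numpy as np, cv2
from station import *
def ray(uv,K,k1):
    p=np.array([(uv[0]-K[0,2])/K[0,0],(uv[1]-K[1,2])/K[1,1]]);q=p.copy()
    for _ in range(20): q=p/(1+k1*q@q)
    return np.array([q[0],q[1],1.])
def plane(uv,z,c,s=None):
    P=camera_params(c)
    d=ray(uv,P["intrinsics"],P["k1"])
    if c=="wrist":
        T=P["T_tool_cam"];R=s["eef_rot"]
        o=s["tcp_pos"]+R@T[:3,3];d=R@T[:3,:3]@d
    else:
        o=-P["R"].T@P["t"];d=P["R"].T@d
    return o+(z-o[2])/d[2]*d
def whites(im,box,amin=2,amax=400):
    x0,y0,x1,y1=box;g=im[y0:y1,x0:x1].min(2)
    hull=np.zeros_like(g)
    dark=(im[y0:y1,x0:x1].max(2)<60).astype('uint8')
    n,l,st,c=cv2.connectedComponentsWithStats(dark);i=1+np.argmax(st[1:,4])
    bar=cv2.morphologyEx((l==i).astype('uint8'),cv2.MORPH_CLOSE,np.ones((3,3)))
    cs,h=cv2.findContours((l==i).astype('uint8'),cv2.RETR_CCOMP,cv2.CHAIN_APPROX_NONE)
    out=[]
    for k,cc in enumerate(cs):
        if h[0][k][3]>=0:
            m=np.zeros_like(g);cv2.drawContours(m,cs,k,1,-1)
            w=m*np.clip(g.astype(float)-40,0,None)
            M=cv2.moments(w);out.append((M['m10']/M['m00']+x0,M['m01']/M['m00']+y0,m.sum()))
    return out
E
python3 - <<'E'
from h import *
for c,box in (("top",(280,230,375,322)),("scene",(272,218,370,294))):
    im=cv2.imread(f"pics/{c}0.png")
    o=whites(im,box)
    P=np.array([plane(d[:2],24,c) for d in o])
    for d,p in zip(o,P): print(c,np.round(d,1),np.round(p,1))
    A=np.c_[2*P[:,:2],np.ones(len(P))];x=np.linalg.lstsq(A,(P[:,:2]**2).sum(1),rcond=None)[0]
    print("centre",x[:2],"r",(x[2]+x[:2]@x[:2])**.5)
    hsv=cv2.cvtColor(im,cv2.COLOR_BGR2HSV)
    x0,y0,x1,y1=box
    m=cv2.inRange(hsv[y0:y1,x0:x1],(8,110,90),(28,255,255))
    n,l,st,ce=cv2.connectedComponentsWithStats(m)
    for i in range(1,n):
        if st[i,4]>20: print("brass",st[i,4],ce[i]+[x0,y0],plane(ce[i]+[x0,y0],26,c))
E
```

```text
top [340.1 298.9  72. ] [462.1 -76.6  24. ]
top [350.4 290.7  62. ] [487.8 -94.4  24. ]
top [356.  279.1  53. ] [518.6 -99.5  24. ]
top [355.9 266.5  42. ] [548.5 -91.2  24. ]
top [350.4 255.2  36. ] [572.4 -71.3  24. ]
top [340.4 247.   27. ] [585.5 -42.7  24. ]
top [315.1 245.6  17. ] [572.2  16.5  24. ]
top [328.  243.7  22. ] [585.6 -11.9  24. ]
centre [514.9788448  -27.39956341] r 72.20518495223374
brass 110 [326.25454545 272.73636364] [513.76527173 -28.21742644  26.        ]
brass 47 [293.29787234 272.74468085] [492.30645315  46.41555638  26.        ]
brass 21 [294.61904762 280.14285714] [475.81613401  38.07688313  26.        ]
scene [314.  276.5   8. ] [447.9 -70.5  24. ]
scene [329.2 276.2  13. ] [472.  -96.2  24. ]
scene [312.1 275.5   8. ] [447.  -65.1  24. ]
scene [339. 273.   5.] [ 494.6 -107.    24. ]
scene [313.5 273.    8. ] [455.  -62.4  24. ]
scene [327.2 272.8  10. ] [476.9 -85.9  24. ]
scene [343. 271.   5.] [ 505.6 -109.9   24. ]
scene [337.5 269.9   8. ] [499.6 -98.2  24. ]
scene [343.2 266.   51. ] [ 517.9 -100.4   24. ]
scene [348.6 257.2  42. ] [548.1 -92.1  24. ]
scene [351. 253.   5.] [562.5 -87.6  24. ]
scene [348.5 247.7  34. ] [571.9 -71.8  24. ]
scene [342.9 239.3  27. ] [584.9 -43.3  24. ]
scene [334.  236.9   5. ] [576.4 -21.3  24. ]
scene [333.6 233.5  20. ] [585.  -12.6  24. ]
scene [321.6 231.   18. ] [571.6  15.7  24. ]
centre [513.09886395 -32.57924204] r 71.69896504963783
brass 121 [289.33884298 242.27272727] [487.84094002  47.83075758  26.        ]
brass 95 [319.6        252.70526316] [511.30550159 -31.3221779   26.        ]
```

```bash
python3 - <<'E'
from h import *
for n,c,uv in (("bottle","scene",(224,194)),("glass","scene",(405,366)),("glass top-cam","top",(452,352)),("corkscrew","scene",(432,318)),("matches","top",(361,207)),("pen L","top",(270,191)),("cork","top",(436,252)),("book corner","scene",(152,285)),("book r","scene",(231,232)),("book bk","scene",(180,192))):
    print(n,plane(uv,0,c).round())
c=np.array([514.5,-28]);
for i in range(9):
    a=np.radians(-62.2+100-25*i);print(i+1,(c+72*np.array([np.cos(a),np.sin(a)])).round(1))
E
```

```text
bottle [518. 334.   0.]
glass [ 408. -361.    0.]
glass top-cam [ 419. -355.    0.]
corkscrew [ 547. -335.    0.]
matches [710. -62.   0.]
pen L [689. 170.   0.]
cork [ 645. -267.    0.]
book corner [185. 213.   0.]
book r [431. 205.  -0.]
book bk [441. 436.   0.]
1 [571.4  16.1]
2 [584.7 -12. ]
3 [584.9 -43.2]
4 [571.9 -71.5]
5 [548.1 -91.7]
6 [518.  -99.9]
7 [487.3 -94.7]
8 [461.7 -76.9]
9 [445.9 -50. ]
```

Call:
{"method": "drive_tool", "body": {
  "increments": [
    [[0, 0, 0, -0.014, -0.278, 0.242, 0], [0, 0, 0, -0.014, -0.278, 0.242, 0], [0, 0, 0, -0.014, -0.278, 0.242, 0], [0, 0, 0, -0.014, -0.278, 0.242, 0], [0, 0, 0, -0.014, -0.278, 0.242, 0], [0, 0, 0, 0.266, -0.758, 0.242, 0], [0, 0, 0, 0.266, -0.758, 0.242, 0], [0, 0, 0, 0.266, -0.758, 0.242, 0], [0, 0, 0, 0.266, -0.758, 0.242, 0], [0, 0, 0, 0.266, -0.758, 0.242, 0], [0, 0, 0, 0.266, -0.758, 0.242, 0], [0, 0, 0, 0.266, -0.758, 0.242, 0]]
  ]
}}

```text
clock: 1.1
tcp_pos: [331.2, 236.6, 359.6]
eef_rot: [[-0.952, 0.306, 0.0], [0.306, 0.952, -0.0], [-0.0, -0.0, -1.0]]
force: [0.2, -0.6, 0.3]
width: 10.3
finger_force: 0.0
```

Call:
{"method": "drive_tool", "body": {
  "increments": [
    [[0, 0, 0, 0.34, -0.53, -0.28, 0], [0, 0, 0, 0.34, -0.53, -0.28, 0], [0, 0, 0, 0.34, -0.53, -0.28, 0], [0, 0, 0, 0.34, -0.53, -0.28, 0], [0, 0, 0, 0.34, -0.53, -0.28, 0], [0, 0, 0, 0.34, -0.53, -0.28, 0], [0, 0, 0, 0.34, -0.53, -0.28, 0], [0, 0, 0, 0.34, -0.53, -0.28, 0], [0, 0, 0, 0.34, -0.53, -0.28, 0], [0, 0, 0, 0.34, -0.53, -0.28, 0]]
  ]
}}

```text
clock: 1.93
tcp_pos: [499.9, -28.1, 218.2]
eef_rot: [[-0.951, 0.308, -0.002], [0.308, 0.951, -0.003], [0.001, -0.003, -1.0]]
force: [-0.1, 0.2, 0.2]
width: 0.7
finger_force: 0.0
```

```bash
python3 - <<'E'
from h import *
s=sense();im=capture("wrist")[:,:,::-1].copy();cv2.imwrite("pics/w1.png",im)
print(s["clock"],s["tcp_pos"],s["width"],s["qpos"].round(2))
o=whites(im,(0,0,640,480))
for d in o: print(np.round(d,1),plane(d[:2],24,"wrist",s).round(1))
E
```

```text
1.9333 [499.85638269 -28.06277133 218.18380718] 0.6672903767131754 [-0.47  0.34  0.53  1.97 -0.21  0.89  1.43]
[484.4 429.2 299. ] [827.5  83.4  24. ]
[480. 408.   5.] [793.2  83.8  24. ]
[162.5 375.    8. ] [ 632.3 -260.7   24. ]
[171. 370.   5.] [ 628.9 -248.1   24. ]
[172. 369.   5.] [ 628.  -246.4   24. ]
[174. 368.   5.] [ 627.4 -243.6   24. ]
[184. 362.   5.] [ 623.5 -229.    24. ]
[178. 357.   5.] [ 615.2 -232.8   24. ]
[183. 356.   5.] [ 615.6 -226.7   24. ]
[198. 348.   5.] [ 611.  -205.9   24. ]
[196. 348.   5.] [ 610.4 -208.1   24. ]
[446. 345.   5.] [693.2  62.2  24. ]
[204. 344.   5.] [ 608.3 -197.3   24. ]
[444. 343.   5.] [689.9  60.6  24. ]
[212. 339.   5.] [ 605.  -186.1   24. ]
[213. 338.   5.] [ 604.1 -184.5   24. ]
[218. 336.   5.] [ 603.5 -178.1   24. ]
[422. 335.   5.] [672.1  39.3  24. ]
[416. 330.   5.] [663.8  34.4  24. ]
[415. 329.   5.] [662.2  33.6  24. ]
[411. 328.   5.] [659.6  29.7  24. ]
[412. 327.   5.] [658.7  31.   24. ]
[232. 327.   5.] [ 597.6 -158.8   24. ]
[235. 325.   5.] [ 596.2 -154.7   24. ]
[406.3 324.7  10. ] [653.9  25.7  24. ]
[237. 323.
[... 250 characters left out ...]
8.7  24. ]
[351. 286.   5.] [590.2 -19.4  24. ]
[299.3 284.7  66. ] [571.8 -71.2  24. ]
[355.7 282.   73. ] [587.2 -13.4  24. ]
[381. 271.   5.] [583.2  15.4  24. ]
[359. 270.   5.] [575.1  -6.3  24. ]
[272.5 272.3 148. ] [549.7 -93.4  24. ]
[365.1 267.  149. ] [573.8   0.7  24. ]
[370. 257.   5.] [564.6   8.5  24. ]
[374. 254.   5.] [562.7  13.3  24. ]
[376. 253.   5.] [562.3  15.6  24. ]
[248. 242.   5.] [ 510.5 -105.8   24. ]
[247. 241.   5.] [ 509.2 -106.4   24. ]
[246. 210.   5.] [478.7 -95.5  24. ]
[247. 204.   5.] [473.3 -92.4  24. ]
[248. 202.   5.] [471.7 -90.7  24. ]
[246. 193.   5.] [462.8 -89.3  24. ]
[256.4 189.5 320. ] [462.7 -78.4  24. ]
[277.1 165.2 391. ] [446.9 -51.2  24. ]
```

View pics/w1.png

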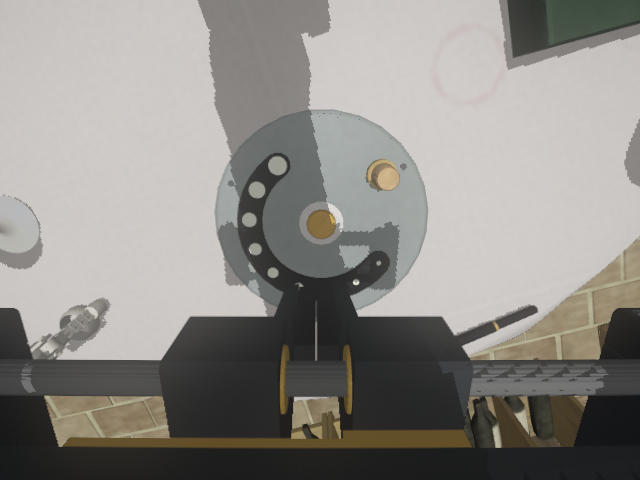

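The wrist view shows the whole control, with the fingers just in front of the bar. Dot 9 is at pixel (277,165), dot 8 at (256,190), and dot 1 near (379,263). Its readings match the top view to within 2 mm. Next I'll go above dot 1.

Call:
{"method": "drive_tool", "body": {
  "increments": [
    [[0, 0, 0, 0.144, 0.082, -0.1, 0], [0, 0, 0, 0.144, 0.082, -0.1, 0], [0, 0, 0, 0.144, 0.082, -0.1, 0], [0, 0, 0, 0.144, 0.082, -0.36, 0], [0, 0, 0, 0.144, 0.082, -0.36, 0], [0, 0, 0, 0.144, 0.082, -0.36, 0], [0, 0, 0, 0.144, 0.082, -0.36, 0], [0, 0, 0, 0.144, 0.082, -0.36, 0], [0, 0, 0, 0.144, 0.082, -0.36, 0], [0, 0, 0, 0.144, 0.082, -0.36, 0]]
  ]
}}

```text
clock: 2.82
tcp_pos: [573.9, 17.0, 42.7]
eef_rot: [[-0.953, 0.302, 0.004], [0.302, 0.953, 0.001], [-0.004, 0.002, -1.0]]
force: [0.6, -0.0, 0.1]
width: 0.2
finger_force: 0.0
```

```bash
python3 - <<'E'
from h import *
s=sense();print(s["clock"],s["tcp_pos"],s["force"],s["eef_rot"].round(4))
E
```

```text
2.8167 [573.93945571  17.01496568  42.6520684 ] [ 0.56866711 -0.00723402  0.07478199] [[-9.531e-01  3.025e-01  4.500e-03]
 [ 3.025e-01  9.532e-01  8.000e-04]
 [-4.100e-03  2.100e-03 -1.000e+00]]
```

Call:
{"method": "drive_tool", "body": {
  "increments": [
    [[0, 0, 0, 0, 0, -0.01, 0], [0, 0, 0, 0, 0, -0.01, 0], [0, 0, 0, 0, 0, -0.02, 0], [0, 0, 0, 0, 0, -0.02, 0], [0, 0, 0, 0, 0, -0.025, 0], [0, 0, 0, 0, 0, -0.025, 0], [0, 0, 0, 0, 0, -0.025, 0], [0, 0, 0, 0, 0, -0.025, 0]]
  ]
}}

```text
clock: 3.48
tcp_pos: [571.9, 16.4, 27.2]
eef_rot: [[-0.953, 0.303, -0.0], [0.303, 0.953, -0.0], [0.0, -0.0, -1.0]]
force: [-0.5, 1.1, 0.2]
width: 0.3
finger_force: 0.0
```

Call:
{"method": "drive_tool", "body": {
  "increments": [
    [[0, 0, 0, 0, 0, -0.004, 0], [0, 0, 0, 0, 0, -0.008, 0], [0, 0, 0, 0, 0, -0.012, 0], [0, 0, 0, 0, 0, -0.012, 0], [0, 0, 0, 0, 0, -0.012, 0], [0, 0, 0, 0, 0, -0.012, 0]]
  ]
}}

```text
clock: 3.98
tcp_pos: [572.2, 16.4, 21.4]
eef_rot: [[-0.953, 0.303, 0.001], [0.303, 0.953, 0.0], [-0.0, 0.0, -1.0]]
force: [0.9, 0.2, 3.2]
width: 0.6
finger_force: 1.7
```

Call:
{"method": "drive_tool", "body": {
  "increments": [
    [[0, 0, 0, 0.008, -0.014, 0, 0], [0, 0, 0, 0.016, -0.028, 0, 0], [0, 0, 0, 0.022, -0.042, 0, 0], [0, 0, 0, 0.026, -0.057, 0, 0], [0, 0, 0, 0.029, -0.073, 0, 0], [0, 0, 0, 0.03, -0.089, 0, 0], [0, 0, 0, 0.029, -0.104, 0, 0], [0, 0, 0, 0.027, -0.12, 0, 0], [0, 0, 0, 0.022, -0.135, 0, 0], [0, 0, 0, 0.017, -0.15, 0, 0], [0, 0, 0, 0.009, -0.164, 0, 0], [0, 0, 0, 0.0, -0.177, 0, 0]]
  ]
}}

```text
clock: 4.98
tcp_pos: [571.8, -73.0, 21.3]
eef_rot: [[-0.953, 0.303, 0.001], [0.303, 0.953, -0.0], [-0.001, -0.0, -1.0]]
force: [1.3, 1.2, 3.6]
width: 0.6
finger_force: 1.8
```

Call:
{"method": "drive_tool", "body": {
  "increments": [
    [[0, 0, 0, -0.01, -0.012, 0, 0], [0, 0, 0, -0.021, -0.023, 0, 0], [0, 0, 0, -0.033, -0.032, 0, 0], [0, 0, 0, -0.046, -0.041, 0, 0], [0, 0, 0, -0.061, -0.047, 0, 0], [0, 0, 0, -0.076, -0.052, 0, 0], [0, 0, 0, -0.091, -0.055, 0, 0], [0, 0, 0, -0.107, -0.056, 0, 0], [0, 0, 0, -0.123, -0.056, 0, 0], [0, 0, 0, -0.138, -0.055, 0, 0], [0, 0, 0, -0.153, -0.051, 0, 0], [0, 0, 0, -0.168, -0.046, 0, 0]]
  ]
}}

```text
clock: 5.98
tcp_pos: [487.2, -95.2, 21.3]
eef_rot: [[-0.953, 0.303, 0.0], [0.303, 0.953, -0.0], [-0.0, -0.0, -1.0]]
force: [2.1, -1.3, 3.4]
width: 0.5
finger_force: 1.8
```

Call:
{"method": "drive_tool", "body": {
  "increments": [
    [[0, 0, 0, -0.014, 0.007, 0, 0], [0, 0, 0, -0.028, 0.015, 0, 0], [0, 0, 0, -0.04, 0.025, 0, 0], [0, 0, 0, -0.052, 0.035, 0, 0], [0, 0, 0, -0.061, 0.048, 0, 0], [0, 0, 0, -0.07, 0.061, 0, 0], [0, 0, 0, -0.077, 0.075, 0, 0], [0, 0, 0, -0.083, 0.089, 0, 0], [0, 0, 0, -0.083, 0.089, 0, 0], [0, 0, 0, -0.083, 0.089, 0, 0], [0, 0, 0, -0.083, 0.089, 0, 0]]
  ]
}}

```text
clock: 6.9
tcp_pos: [445.4, -49.4, 20.9]
eef_rot: [[-0.953, 0.302, -0.002], [0.302, 0.953, 0.001], [0.003, 0.001, -1.0]]
force: [-1.1, 2.5, 4.2]
width: 0.5
finger_force: 1.9
```

Call:
{"method": "drive_tool", "body": {
  "increments": [
    [[0, 0, 0, 0, 0, 0.08, 0], [0, 0, 0, 0, 0, 0.08, 0], [0, 0, 0, 0.07, 0.022, 0.08, 0], [0, 0, 0, 0.138, 0.043, 0.08, 0], [0, 0, 0, 0.138, 0.043, 0.08, 0], [0, 0, 0, 0.138, 0.043, 0.05, 0], [0, 0, 0, 0.138, 0.043, 0.022, 0], [0, 0, 0, 0.138, 0.043, 0.022, 0], [0, 0, 0, 0.138, 0.043, 0.022, 0], [0, 0, 0, 0.138, 0.043, 0.022, 0]]
  ]
}}

```text
clock: 7.73
tcp_pos: [515.5, -29.4, 32.5]
eef_rot: [[-0.953, 0.303, 0.0], [0.303, 0.953, -0.0], [-0.0, -0.0, -1.0]]
force: [0.4, 0.5, 0.3]
width: 0.2
finger_force: 0.0
```

Call:
{"method": "drive_tool", "body": {
  "increments": [
    [[0, 0, 0, 0, 0, -0.006, 0], [0, 0, 0, 0, 0, -0.012, 0], [0, 0, 0, 0, 0, -0.018, 0], [0, 0, 0, 0, 0, -0.024, 0], [0, 0, 0, 0, 0, -0.025, 0], [0, 0, 0, 0, 0, -0.025, 0], [0, 0, 0, 0, 0, -0.025, 0], [0, 0, 0, 0, 0, -0.025, 0]]
  ]
}}

```text
clock: 8.4
tcp_pos: [516.0, -29.1, 20.4]
eef_rot: [[-0.953, 0.303, 0.001], [0.303, 0.953, 0.0], [-0.001, 0.001, -1.0]]
force: [-1.7, -0.1, 10.8]
width: 0.5
finger_force: 5.3
```

Call:
{"method": "drive_tool", "body": {
  "increments": [
    [[0, 0, 0, 0, 0, 0.02, 0], [0, 0, 0, 0, 0, 0.1, 0], [0, 0, 0, 0, 0, 0.3, 0], [0, 0, 0, 0, 0, 0.3, 0], [0, 0, 0, 0, 0, 0.3, 0], [0, 0, 0, 0, 0, 0.3, 0], [0, 0, 0, 0, 0, 0.3, 0], [0, 0, 0, 0, 0, 0.3, 0]]
  ]
}}

```text
clock: 9.07
tcp_pos: [514.4, -28.8, 168.7]
eef_rot: [[-0.953, 0.303, -0.002], [0.303, 0.953, 0.0], [0.002, -0.001, -1.0]]
force: [-0.5, 0.0, -0.2]
width: 0.6
finger_force: 0.0
```

```bash
python3 - <<'E'
from h import *
cv2.imwrite("pics/w2.png",capture("wrist")[:,:,::-1])
E
```

```text
(no output)
```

View pics/w2.png

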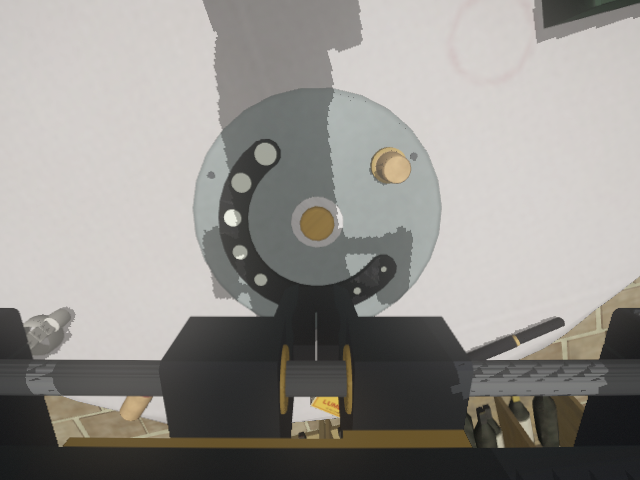

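The stopper is still upright at (390,165), the button at (317,223) is back out, and nothing else in view has moved.

```bash
python3 -c "
from station import *
print(finish_job())"
```

```text
the job is handed in; nothing more can be done
None
```

I slid the closed fingertips along the bar from dot 1 to dot 9 at about 3 to 4 N without lifting, pressed the brass button to its stop, released it, and handed the job in at about 9 s; the hand-in gave no verdict, and the last wrist picture showed the stopper still standing and nothing else in view moved.

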